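# Close the firmness cell on its reference ring and hold it pressed

## Task

Set up the berry firmness cell for its check: slide the brass ring down over the pin in the middle of the blue lower half and let go of it, then fit the white upper half onto the two steel dowels. Press the upper half down against the spring until the two halves meet flush, and finish while still holding them pressed together: do not let go. Leave the calculator, the sizing tray and the refractometer where they are.

Things in the scene. Friction and masses are not known exactly. Their poses are not given: they have to be found in the camera images.
- lower_half: Lower half, fixed: blue block 80 (x) x 130 (y) x 30 (z) mm, origin at the centre of its underside, z up. Two upright steel dowels, 10 mm diameter, at x = 0, y = -50 and +50 mm, rise 34 mm above its top face, the last 7 mm tapering to 4 mm. Between them a 44 mm well holds a white spring pad with a pin. With the ring on and the upper half resting unpressed, the halves stand 5 mm apart.
- pin_foot (a point): Centre of the spring pad's top face, at the foot of the upright steel pin that carries the ring. Pin 10 mm diameter, 14 mm high, the last 4 mm tapering to 5 mm diameter. Moves with the pad. 30 mm above the bench at rest.
- pad (a joint): Travel of the spring pad, m: 0 at rest (top flush with the block), growing as it is pressed down, 0.005 when the halves meet with the ring between them. The spring pushes up with 7 N at 0 and 14 N at 0.005; the weight of ring and upper half does not move it. About 10 N of extra push closes the cell; let go, it opens again.
- ring: Brass reference ring, 30 mm outside diameter, 15 mm bore, 20 mm high, 90 g, standing upright on the bench. Origin at the centre of its underside, z along the bore. Round and the same both ways up.
- upper_half: Upper half, loose, 0.25 to 0.4 kg, right way up: white plate 80 (x) x 130 (y) x 26 (z) mm, origin at the centre of its underside, z up. 13 mm through holes at x = 0, y = -50 and +50 mm; round blind recess under the middle, 42 mm wide, 15 deep, takes the ring. Blue grip bar 24 (x) x 60 (y) mm on top, from 26 to 56 mm above the underside. Fits either way round. Closed, it lies on the lower half's top face.
- calculator: Bystander: white desk calculator 150 x 100 x 20 mm, lying flat, origin at the centre of its underside.
- sizing_tray: Bystander: white block 110 x 110 x 28 mm with berries in round pockets (36 mm high with them), origin at the centre of its underside.
- refractometer: Bystander: white and blue pocket refractometer 55 x 120 x 28 mm, lying flat, origin at the centre of its underside.
Not all that is in view belongs to the job. Of the things like the ring, leave any that is black or turquoise; of the rest the smaller one is meant.

How it is judged:
On the way, in this order (a step that is already met when the one before it is completed fails the run):
1. the ring stands on the pad with the pin in its bore, let go (horizontal distance between ring and pin_foot below 0.005 m and distance between ring and pin_foot below 0.006 m and angle between the z axis of ring and the z axis of lower_half, either way round below 0.08 rad and contact force between the fingers and ring below 0.1 N), for 0.2 s.
2. the upper half is threaded onto both dowels (horizontal distance between upper_half and lower_half below 0.004 m and angle between the x axis of upper_half and the x axis of lower_half, either way round below 0.06 rad and angle between the z axis of upper_half and the z axis of lower_half, either way round below 0.05 rad and z of upper_half in the frame of lower_half below 0.05 m), for 0.1 s.
At the end, for the whole second after the job is handed in: Upper half on both dowels (centre within 4 mm, turn under 0.06 rad either way round, tilt under 0.05 rad), pressed until the halves meet (gap under 1.5 mm), ring on its pin between them, pad down over 3.5 mm, the robot still pushing on the upper half (over 3 N), at rest (horizontal distance between upper_half and lower_half below 0.004 m and angle between the x axis of upper_half and the x axis of lower_half, either way round below 0.06 rad and angle between the z axis of upper_half and the z axis of lower_half, either way round below 0.05 rad and z of upper_half in the frame of lower_half below 0.0315 m and value of joint pad above 0.0035 m and horizontal distance between ring and pin_foot below 0.005 m and distance between ring and pin_foot below 0.006 m and contact force between any of the fingers, the arm and upper_half above 3 N and linear speed of upper_half below 0.02 m/s); the arm keeps its last pose, push and grip.
It fails at once if the calculator is shifted by more than 25 mm (distance of calculator from where it was at the start of the episode above 0.025 m).
It fails at once if the sizing tray is shifted by more than 25 mm (distance of sizing_tray from where it was at the start of the episode above 0.025 m).
It fails at once if the refractometer is shifted by more than 25 mm (distance of refractometer from where it was at the start of the episode above 0.025 m).
It also fails if it takes over 54 s, if anything falls off the work surface, if the arm or the gripper's body presses on something with over 40 N, if the wrist force passes 120 N, or if a joint passes its speed limit or range.

## Robot

A 7-joint arm with a two-finger parallel gripper is mounted at the origin on the work surface. World frame = base frame: x ahead of the robot, y to its left, z up, the work surface at z = 0. Lengths are in m, angles in rad, forces in N, time in s.
With the tool pointing down it reaches from about 0.425 to 0.875 m from the base axis. Payload 9.9 kg.
Tool frame: the origin (TCP) lies between the finger pads; the fingertips stand 22 mm ahead of it and the grasp point (between the pads) lies 3 mm ahead of it; z points along the fingers, y is the direction in which the jaws open and shut (so a half turn about z gives the same grasp; the last joint's range is limited). The gripper opens to 85 mm and grips with 20 to 120 N. Pads are 22 mm wide; open, the fingers measure 114 mm over their backs; the gripper's body (76 mm by 85 mm) begins 54 mm behind the grasp point. The pads swing forward as they close: fully open they stand 13 mm farther back than shut.
Start: joints at [-1.202, 0.576, 0.025, 1.437, -0.015, 1.129, -0.057], TCP at [0.295, 0.607, 0.253] pointing down, gripper open.
Joint ranges: [-2.76, 2.76], [-0.34, 2.15], [-1.52, 1.57], [0.19, 2.46], [-1.09, 4.23], [0.17, 1.99], [-2.82, 2.82]. Speed limits (rad/s): [2.22, 2.22, 3.01, 3.01, 3.14, 3.14, 3.14].

## Interface

Orientations are given as a 3x3 rotation matrix whose columns are the frame's x, y, z axes.
In Python, from plant import * gives the robot as it stands. Calls block until the motion is done:
- move_ptp(position, orientation): joint-space move of the TCP to a pose.
- move_straight(position, orientation=None, feed=0.15): straight line of the TCP; orientation=None keeps the orientation; feed is the mean speed in m/s.
- move_j(angles): joint-space move.
- command_gripper(opening): finger opening in m; the grip force is fixed at half the most; returns when the fingers have stopped.
- sleep(seconds).
- inverse_kinematics(position, orientation): joint angles nearest the present ones, or None.
- observe(): the state.
- grab_frame(name): name is "scene" or "top"; returns a dict with "image" (480x640x3 uint8, blue, green, red), "vfov" (degrees; the focal length in pixels is half the picture's height over the tangent of half this angle, whatever the lens; pixels are square), "cx", "cy" (the principal point, pixels), "rvec" (rotation vector, rad) and "tvec" (3), from world to camera coordinates, as OpenCV has them. Camera axes: x right, y down, z forward; pixel columns grow to the right and rows downward; lengths in m; the calibration is good to about 2 mm. A picture is of the moment at which its call begins. There is no depth.
A pose or a line that the arm cannot do raises IKError and nothing moves.
- sign_off(): hands the job in, once; it reports no verdict.
The state is a dict: "time": time; "joints": joint angles; "joint_velocities": joint speeds; "effort": joint torques, N m; "eef_pos": TCP position; "tcp_rot": TCP orientation; "wrist_force": force on the tool from outside, world axes, zero at the start; "torque": the same for the moment, N m; "grip_width": finger opening in m.
Only numpy, scipy, OpenCV 4.12 (cv2) and the standard library are available. Lean on these libraries where they do the work, as an engineer would, in place of code of your own. Each camera call takes 0.05 s, during which the arm holds its last target. There are 200 camera calls.

## Working session

There is one attempt and no reset: what is moved stays moved. The work goes in short steps, each a Python script; the robot and the scene stay as the last script left them, time stands still between calls to the robot, and variables do not carry over. Pictures are saved under pics/ and viewed, about 8 in all and at most 12, crops included, and the job is handed in when it is done.

```bash
ls; mkdir -p pics
python3 - <<'E'
from plant import *
import cv2
for n in ("scene","top"):
    f=grab_frame(n); cv2.imwrite(f"pics/{n}0.png",f["image"]); print(n,f["vfov"],f["cx"],f["cy"],f["rvec"],f["tvec"],[k for k in f])
s=observe(); print(s["time"],s["eef_pos"],s["wrist_force"],s["grip_width"])
E
```

```text
pics
scene 57.188346080129214 320.4929437999606 238.01130730389255 [ 0.60531961  2.77040244 -0.93834332] [ 0.51789891 -0.19611066  1.10425914] ['image', 'vfov', 'cx', 'cy', 'rvec', 'tvec']
top 48.5333076880027 323.0871808591914 242.14231706376944 [ 2.19431529 -2.18221063  0.10632393] [0.0155955  0.59014041 1.00568164] ['image', 'vfov', 'cx', 'cy', 'rvec', 'tvec']
0.1 [0.29512514 0.60665116 0.2525281 ] [-0.81141852  0.1635422   0.49676528] 0.08542848724380797
```

View pics/top0.png

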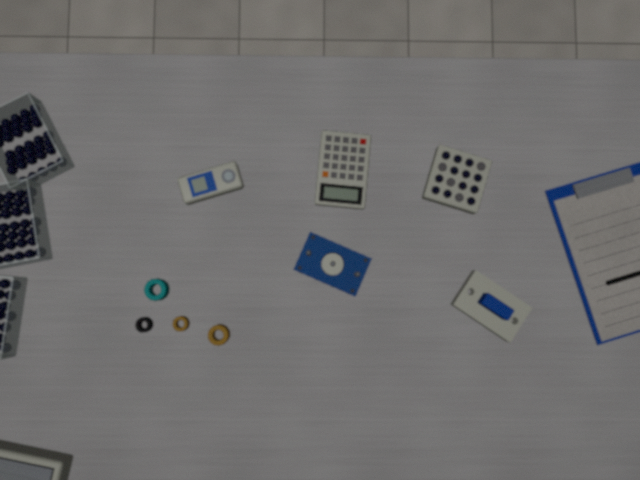

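View pics/scene0.png

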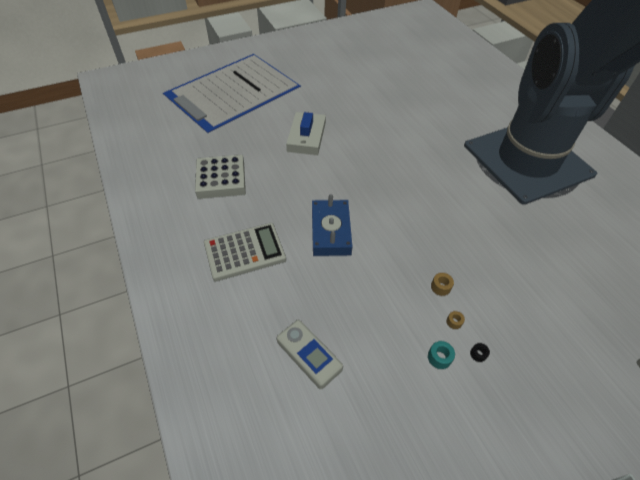

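The top view shows the small brass ring at (181,323), with the larger decoy at (219,334). The lower half is at (333,264) with its pad and dowels visible, and the upper half with its blue bar is at (494,306).

```bash
cat > h.py <<'E'
import numpy as np, cv2
def cam(f):
    R=cv2.Rodrigues(np.array(f["rvec"],float))[0]; t=np.array(f["tvec"],float).ravel()
    return R,-R.T@t,240/np.tan(np.radians(f["vfov"])/2)
def cast(f,px,z):
    R,C,fl=cam(f); px=np.atleast_2d(np.asarray(px,float))
    d=np.c_[(px[:,0]-f["cx"])/fl,(px[:,1]-f["cy"])/fl,np.ones(len(px))]@R
    return (C+d*((z-C[2])/d[:,2])[:,None])[:,:2]
def blobs(mask,amin=20):
    c,_=cv2.findContours(mask.astype(np.uint8),cv2.RETR_EXTERNAL,cv2.CHAIN_APPROX_NONE)
    return [k for k in c if cv2.contourArea(k)>=amin]
def hsv(f): return cv2.cvtColor(f["image"],cv2.COLOR_BGR2HSV).astype(int)
def Rdown(a):  # jaw axis (tool y) at world angle a, z down
    y=np.array([np.cos(a),np.sin(a),0]); z=np.array([0,0,-1.]); return np.c_[np.cross(y,z),y,z]
E
python3 - <<'E'
from plant import *
from h import *
for n in ("top","scene"):
    f=grab_frame(n); H=hsv(f); print(n,"C",cam(f)[1].round(3))
    for name,m in (("blue",(abs(H[...,0]-110)<12)&(H[...,1]>140)),("brass",(abs(H[...,0]-18)<8)&(H[...,1]>90)&(H[...,2]>60))):
        for c in blobs(m):
            r=cv2.minAreaRect(c); M=cv2.moments(c); p=(M["m10"]/M["m00"],M["m01"]/M["m00"])
            z={"blue":.03,"brass":.02}[name]; b=cast(f,cv2.boxPoints(r),z)
            L=np.linalg.norm(b[1]-b[0]),np.linalg.norm(b[2]-b[1]); e=(b[1]-b[0]) if L[0]>L[1] else b[2]-b[1]
            print(name,np.round(p,1),cv2.contourArea(c),cast(f,p,z).round(4),"ang",round(np.arctan2(e[1],e[0]),3),np.round(L,3))
f=grab_frame("top");im=f["image"]
a=cv2.resize(im[225:305,285:385],None,fx=7.9,fy=7.4,interpolation=cv2.INTER_CUBIC)
a=cv2.resize(im[225:305,285:385],(500,400),interpolation=cv2.INTER_CUBIC)
b=cv2.resize(im[262:352,445:540],None,fx=400/90,fy=400/90,interpolation=cv2.INTER_CUBIC)
o=np.hstack([a,b]); o=cv2.convertScaleAbs(o,alpha=1.6)
o=cv2.resize(o,(800,int(o.shape[0]*800/o.shape[1]))); print(o.shape,b.shape); cv2.imwrite("pics/crop1.png",o)
E
```

```text
top C [0.507 0.036 1.049]
blue [495.7 306. ] 355.0 [[ 0.469  -0.3119]] ang -2.157 [0.023 0.063]
blue [331.9 263.7] 2393.0 [[0.5481 0.0018]] ang -1.978 [0.075 0.125]
blue [  7.1 207.8] 28.0 [[0.6517 0.6235]] ang -0.894 [0.028 0.024]
blue [568.9 240.7] 618.5 [[ 0.5952 -0.4571]] ang -2.993 [0.054 0.311]
blue [208.2 181.5] 108.5 [[0.7058 0.2415]] ang -1.265 [0.045 0.035]
blue [635.3 168.7] 69.5 [[ 0.7379 -0.5931]] ang -1.244 [0.02  0.019]
blue [ 31.6 152. ] 249.5 [[0.7605 0.5823]] ang -1.078 [0.063 0.04 ]
blue [ 10.9 127.5] 227.5 [[0.8085 0.6245]] ang -0.767 [0.074 0.034]
brass [218.2 334.5] 306.0 [[0.4124 0.2181]] ang -1.567 [0.038 0.036]
brass [180.2 323.3] 155.5 [[0.4332 0.2907]] ang -1.567 [0.029 0.025]
brass [324.6 173.6] 22.5 [[0.7251 0.0164]] ang -3.137 [0.01 0.01]
scene C [0.831 0.528 0.746]
blue [314.6 355.8] 552.0 [[0.7032 0.258 ]] ang 1.85 [0.038 0.048]
blue [330.8 228.3] 1735.0 [[0.5567 0.0181]] ang 1.123 [0.081 0.145]
blue [306.  123.5] 169.0 [[ 0.4643 -0.3191]] ang 1.148 [0.026 0.085]
blue [205.3 111.9] 212.5 [[ 0.6861 -0.4694]] ang 2.798 [0.368 0.186]
brass [455.2 319.7] 200.0 [[0.4383 0.2983]] ang -2.567 [0.037 0.027]
brass [442.  283.6] 336.0 [[0.4158 0.2235]] ang -2.421 [0.051 0.038]
brass [254.6 258.4] 20.0 [[0.7259 0.0181]] ang 1.223 [0.01  0.012]
brass [38.9 95.4] 1189.5 [[ 1.077  -0.7354]] ang -3.122 [0.207 0.082]
brass [159.3  50. ] 339.5 [[ 0.7275 -0.8387]] ang -3.127 [0.143 0.05 ]
brass [456.3   4.4] 303.5 [[-0.3013 -0.7282]] ang 2.742 [0.161 0.116]
brass [368.    4.6] 435.5 [[-0.0095 -0.8504]] ang 2.742 [0.245 0.106]
brass [331.1   8.1] 169.0 [[ 0.1222 -0.8777]] ang 1.112 [0.039 0.125]
brass [209.3   2.1] 123.0 [[ 0.4981 -1.085 ]] ang 2.742 [0.141 0.045]
(347, 800, 3) (400, 422, 3)
```

View pics/crop1.png

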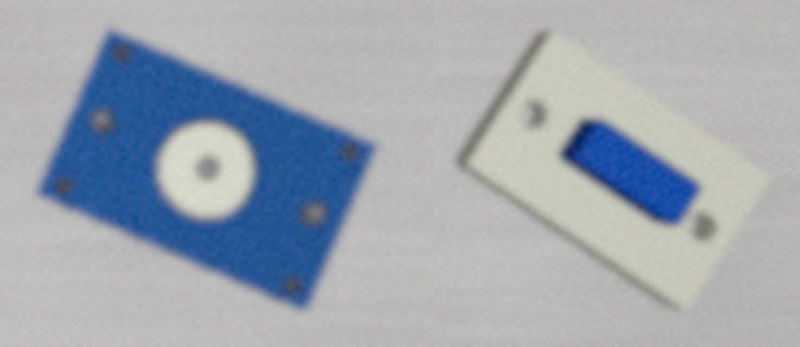

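The crop shows the pad disc at about image (332.5,264.2). The plate holes are at about (470.7,291.6) and (515,320.9). Next I'll work out positions and centre the ring with two grips at right angles.

Run:
```python
from plant import *
from h import *
f=grab_frame("top"); H=hsv(f)
blue=((abs(H[...,0]-110)<12)&(H[...,1]>140))
c=[k for k in blobs(blue) if abs(cv2.contourArea(k)-2393)<150][0]
fill=np.zeros(blue.shape,np.uint8); cv2.drawContours(fill,[c],-1,1,-1)
d=max(blobs((fill>0)&~blue),key=cv2.contourArea); e=cv2.fitEllipse(d); print("pad",e, cast(f,e[0],.03))
dw=[(285+102/4.338,225+121/4.338),(285+314/4.338,225+213/4.338)]
w=cast(f,dw,.064); print("dowels",w,w.mean(0),np.linalg.norm(w[1]-w[0]),np.arctan2(*(w[0]-w[1])[::-1]))
w=cast(f,[(470.7,291.6),(515.05,320.9)],.026); print("holes",w,w.mean(0),np.linalg.norm(w[1]-w[0]),np.arctan2(*(w[0]-w[1])[::-1]))
print("bar",cast(f,(495.7,306),.05)); ring=cast(f,(180.2,323.3),.014)[0]; print("ring",ring)
print("scene ring",cast(grab_frame("scene"),(455.2,319.7),.012))
for a in np.arange(-1.5,1.7,.4):
    for z,p in ((.027,ring),):
        q=inverse_kinematics([*p,z],Rdown(a)); print(round(a,2),None if q is None else np.round(q,2))
```

```text
pad ((332.03900146484375, 263.840087890625), (24.097583770751953, 24.22530174255371), 146.0843048095703) [[0.54793691 0.0016124 ]]
dowels [[ 0.56662868  0.04644375]
 [ 0.52785499 -0.04423028]] [0.54724183 0.00110673] 0.09861632506435596 1.1667118631890694
holes [[ 0.49617536 -0.26553761]
 [ 0.44061389 -0.35001882]] [ 0.46839462 -0.30777822] 0.10111454737178283 0.9890422000844193
bar [[ 0.46975419 -0.30512192]]
ring [0.43285365 0.29220877]
scene ring [[0.43397437 0.29579311]]
-1.5 [-0.95  0.72  0.42  2.07 -0.64  0.47 -1.55]
-1.1 [-0.92  0.71  0.36  2.07 -0.56  0.45 -1.22]
-0.7 [-0.88  0.7   0.3   2.07 -0.47  0.43 -0.92]
-0.3 [-0.83  0.69  0.22  2.07 -0.36  0.42 -0.63]
0.1 [-0.79  0.68  0.16  2.07 -0.26  0.41 -0.33]
0.5 [-0.75  0.68  0.1   2.07 -0.16  0.4  -0.03]
0.9 [-0.71  0.67  0.04  2.06 -0.06  0.4   0.27]
1.3 [-0.67  0.67 -0.03  2.06  0.04  0.41  0.57]
```

Run:
```python
from plant import *
from h import *
p=np.array([.4333,.2935]); a1,a2=1.16,-.41
def st(t): s=observe(); print(t,round(s["time"],2),np.round(s["eef_pos"],4),np.round(s["wrist_force"],1),round(s["grip_width"],4))
command_gripper(.055); move_ptp([*p,.10],Rdown(a1)); st("above")
move_straight([*p,.045],feed=.15)
for z in (.036,.03,.026): move_straight([*p,z],feed=.06); st(z)
f=grab_frame("scene"); im=f["image"][190:390,340:580]; cv2.imwrite("pics/low.png",cv2.convertScaleAbs(cv2.resize(im,None,fx=3,fy=3),alpha=1.3))
```

```text
above 2.16 [0.4334 0.2953 0.1004] [0.  0.3 0.4] 0.055
0.036 2.98 [0.4333 0.2936 0.0362] [ 0.9 -0.3 -1. ] 0.0551
0.03 3.23 [0.4331 0.2934 0.0297] [ 0.4 -0.2  0.6] 0.0549
0.026 3.48 [0.4332 0.2934 0.0258] [ 0.1 -0.2  0.3] 0.0551
```

View pics/low.png

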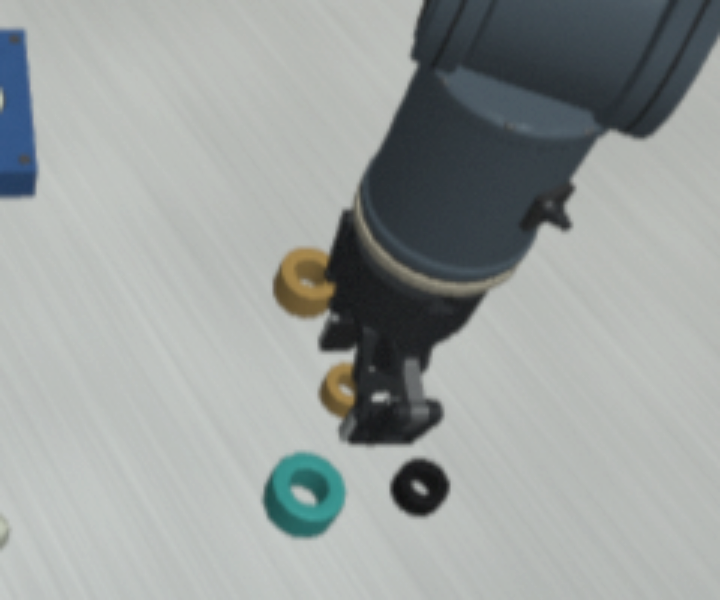

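The fingers straddle the small ring (at about (345,388) in the crop), clear of the other rings. I'll centre it, regrip and lift.

Run:
```python
from plant import *
from h import *
p=np.array([.4333,.2935]); a1,a2=1.16,-.41
def st(t): s=observe(); print(t,round(s["time"],2),np.round(s["eef_pos"],4),np.round(s["wrist_force"],1),round(s["grip_width"],4))
command_gripper(.02); st("grip1"); command_gripper(.055)
move_straight([*p,.06]); move_ptp([*p,.06],Rdown(a2)); move_straight([*p,.026],feed=.1)
command_gripper(.02); st("grip2")
move_straight([*p,.16],feed=.2); st("lift")
L=np.array([.5478,.0015]); move_ptp([*L,.16],Rdown(-.406)); sleep(.3); st("over")
for n in("scene","top"):
    f=grab_frame(n); cv2.imwrite(f"pics/{n}2.png",f["image"])
A=cv2.imread("pics/scene2.png")[90:290,210:410]; B=cv2.imread("pics/top2.png")[165:365,230:430]
cv2.imwrite("pics/over.png",cv2.convertScaleAbs(cv2.resize(np.hstack([A,B]),(800,400)),alpha=1.4))
```

```text
grip1 3.9 [0.4334 0.2935 0.0265] [-1.6 -0.6  5.5] 0.0272
grip2 6.5 [0.4337 0.2936 0.0269] [-0.1 -1.5  7. ] 0.0275
lift 7.32 [0.4327 0.2935 0.1593] [-0.6 -0.2 -1. ] 0.0274
over 8.81 [0.5478 0.0025 0.16  ] [-0.2  0.3 -0.9] 0.0272
```

View pics/over.png

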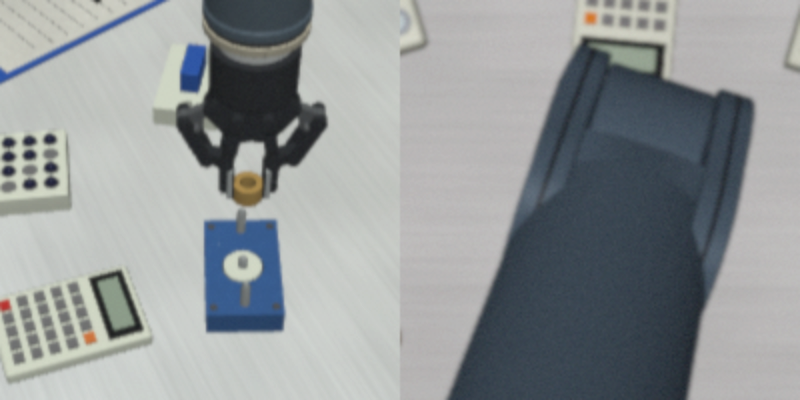

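The scene crop shows the ring held level between the fingers at (248,188), over the pin at (242,262). I'll lower it to just above the pin tip and check the offset.

Run:
```python
from plant import *
from h import *
L=np.array([.5478,.0015])
move_straight([*L,.08],feed=.12); sleep(.2)
s=observe(); print(s["time"],np.round(s["eef_pos"],4))
f=grab_frame("scene"); H=hsv(f)
m=(abs(H[...,0]-18)<8)&(H[...,1]>90)&(H[...,2]>60); m[:, :280]=0; m[:,390:]=0; m[:150]=0; m[270:]=0
for c in blobs(m):
    x,y,w,h=cv2.boundingRect(c); print("ring",x,y,w,h,cv2.contourArea(c),cast(f,[(x+w/2,y+h/2)],.0635))
cv2.imwrite("pics/pin.png",cv2.convertScaleAbs(cv2.resize(f["image"][160:270,280:390],(600,600),interpolation=cv2.INTER_CUBIC),alpha=1.4))
```

```text
9.925 [0.5482 0.0015 0.0807]
ring 325 204 14 15 154.0 [[0.54783165 0.0030343 ]]
```

View pics/pin.png

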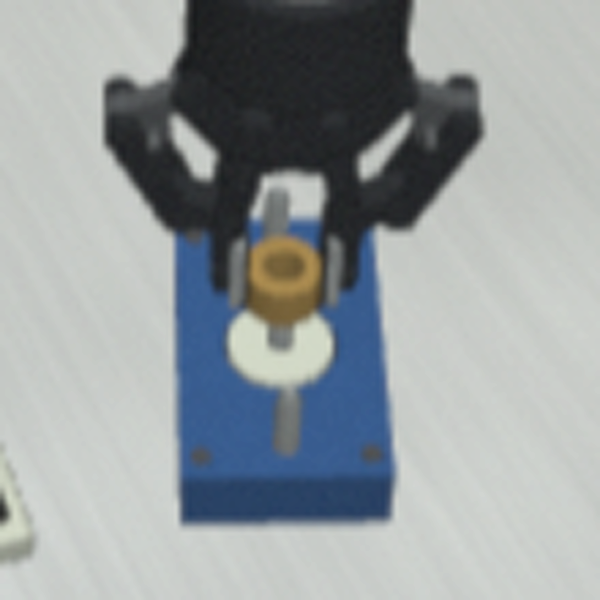

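The ring is over the pin laterally: its centre is at crop x≈285, against a pin leaning from 281 to 284. I'll lower with force checks.

Run:
```python
from plant import *
from h import *
f=grab_frame("scene"); print("pad scene",cast(f,[(331.5,223.25)],.03))
L=np.array([.5478,.0015])
for z in (.072,.068,.064,.060,.058):
    move_straight([*L,z],feed=.05); s=observe(); print(z,round(s["time"],2),np.round(s["eef_pos"],4),np.round(s["wrist_force"],1))
    if s["wrist_force"][2]>6: print("contact"); break
f=grab_frame("scene"); cv2.imwrite("pics/pin2.png",cv2.convertScaleAbs(cv2.resize(f["image"][160:270,280:390],(500,500),interpolation=cv2.INTER_CUBIC),alpha=1.4))
```

```text
pad scene [[0.54925136 0.00638041]]
0.072 10.33 [0.5475 0.0015 0.0715] [ 0.5 -0.1 -1.4]
0.068 10.58 [0.5476 0.0015 0.0677] [ 0.  -0.8  0.1]
0.064 10.83 [0.5476 0.0015 0.0638] [-0.2 -0.4 -1.6]
0.06 11.08 [0.5476 0.0015 0.0597] [-0.3  0.1 -0.6]
0.058 11.33 [0.5477 0.0015 0.0579] [ 0.7 -0.  -0.8]
```

View pics/pin2.png

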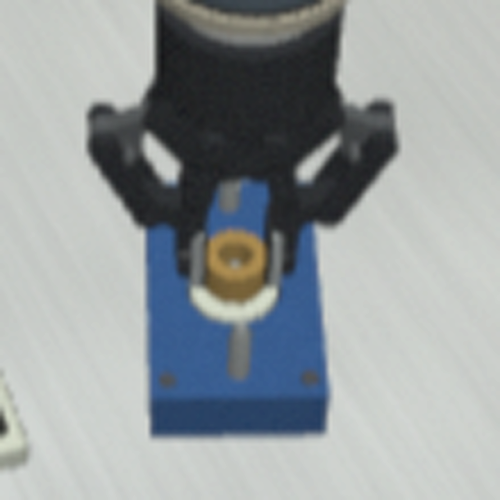

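The pin tip is visible inside the bore and the contact force is nil. I'll release and check, then fetch the upper half.

Run:
```python
from plant import *
from h import *
def st(t): s=observe(); print(t,round(s["time"],2),np.round(s["eef_pos"],4),np.round(s["wrist_force"],1),round(s["grip_width"],4))
L=np.array([.5478,.0015])
command_gripper(.05); st("open"); move_straight([*L,.17],feed=.2)
U=np.array([.469,-.3067])
for a in (-.584,-.584+np.pi): 
    q=inverse_kinematics([*U,.056],Rdown(a)); print(a,None if q is None else np.round(q,2))
    q=inverse_kinematics([*L,.06],Rdown(a+.178)); print(a,None if q is None else np.round(q,2))
command_gripper(.06)
move_ptp([*U,.13],Rdown(-.584)); sleep(.3); st("over upper")
f=grab_frame("scene"); g=grab_frame("top")
A=cv2.resize(f["image"][160:270,280:390],(400,400),interpolation=cv2.INTER_CUBIC); B=cv2.resize(f["image"][60:190,240:370],(400,400),interpolation=cv2.INTER_CUBIC)
cv2.imwrite("pics/rel.png",cv2.convertScaleAbs(np.hstack([A,B]),alpha=1.4)); cv2.imwrite("pics/top3.png",g["image"])
H=hsv(g); m=(abs(H[...,0]-18)<8)&(H[...,1]>90)&(H[...,2]>60); m[:240]=0;m[290:]=0
for c in blobs(m): e=cv2.boundingRect(c); print("ring top",e,cast(g,[(e[0]+e[2]/2,e[1]+e[3]/2)],.045))
```

```text
open 11.73 [0.5478 0.0015 0.0581] [-0.2 -0.6  0.8] 0.0499
-0.584 [ 0.22  0.71  0.43  1.96 -0.51  0.58  0.42]
-0.584 [-0.36  0.69  0.42  1.99 -0.51  0.57  0.01]
2.557592653589793 [ 0.72  0.67 -0.35  1.94  0.39  0.59  2.67]
2.557592653589793 [ 0.14  0.65 -0.35  1.97  0.39  0.58  2.26]
over upper 14.22 [ 0.4696 -0.3059  0.13  ] [-0.3 -1.4  0.2] 0.0599
ring top (326, 257, 15, 14) [[ 0.54705223 -0.00064471]]
```

View pics/rel.png

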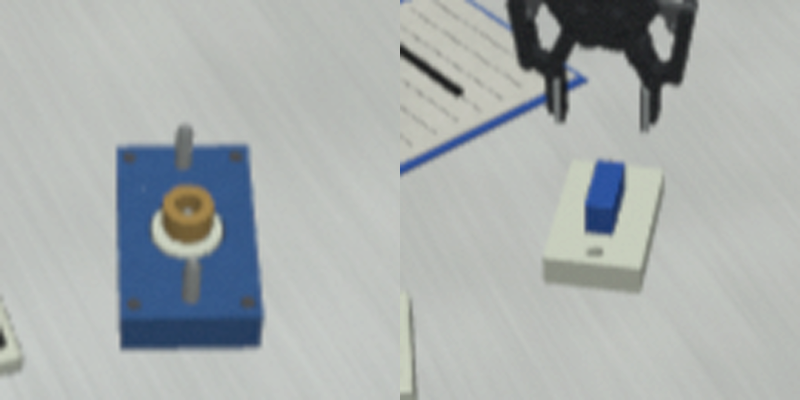

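The ring is seated on the pad, and the jaws are aligned over the bar. I'll grip, lift and move above the dowels.

Run:
```python
from plant import *
from h import *
def st(t): s=observe(); print(t,round(s["time"],2),np.round(s["eef_pos"],4),np.round(s["wrist_force"],1),round(s["grip_width"],4))
U=np.array([.469,-.3067]); L=np.array([.5478,.0015])
move_straight([*U,.056],feed=.12); st("down"); command_gripper(.015); st("grip")
move_straight([*U,.16],feed=.15); st("lift")
move_ptp([*L,.16],Rdown(-.406)); sleep(.2); move_straight([*L,.108],feed=.12); sleep(.2); st("over")
f=grab_frame("scene"); cv2.imwrite("pics/scene4.png",f["image"]); g=grab_frame("top"); cv2.imwrite("pics/top4.png",g["image"])
A=cv2.resize(f["image"][160:260,280:380],(400,400),interpolation=cv2.INTER_CUBIC); B=cv2.resize(g["image"][210:310,280:380],(400,400),interpolation=cv2.INTER_CUBIC)
cv2.imwrite("pics/thr.png",cv2.convertScaleAbs(np.hstack([A,B]),alpha=1.4))
```

```text
down 15.09 [ 0.4691 -0.3071  0.0564] [ 0.2 -0.3  0.7] 0.0599
grip 15.51 [ 0.4694 -0.3069  0.0568] [-0.4  0.7  5.3] 0.0228
lift 16.35 [ 0.4686 -0.3061  0.1592] [ 0.3  0.3 -4.9] 0.0229
over 18.54 [0.5482 0.0014 0.1087] [-0.6  0.3 -3.3] 0.0229
```

View pics/thr.png

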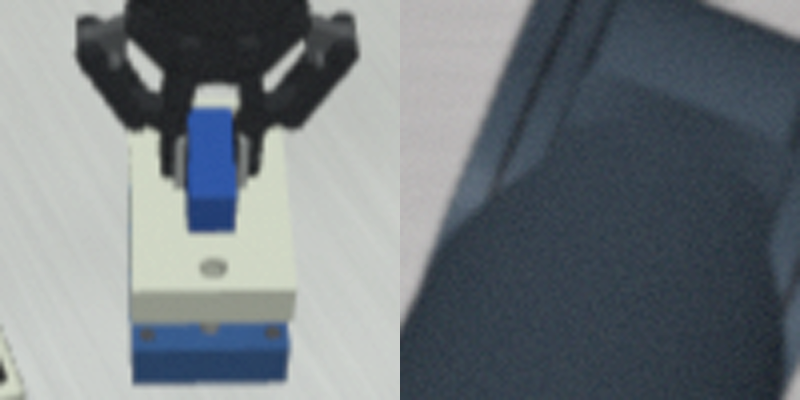

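The plate hangs level in line with the block, and TCP height puts its underside at 0.052. That means it is already about 12 mm down the dowels with no contact force. I'll continue down with force checks.

Run:
```python
from plant import *
from h import *
L=np.array([.5478,.0015])
z=.108; f0=None
for z in (.104,.100,.097,.094,.092,.091,.090,.089,.088,.087,.0865,.086,.0855,.085,.0845,.084,.0835,.083):
    move_straight([*L,z],feed=.04); sleep(.15); s=observe(); w=s["wrist_force"]
    print(z,round(s["time"],2),np.round(s["eef_pos"],4),np.round(w,1),np.round(s["torque"],2))
    if w[2]>20 or max(abs(w[0]),abs(w[1]))>15: print("stop"); break
f=grab_frame("scene"); cv2.imwrite("pics/press.png",cv2.convertScaleAbs(cv2.resize(f["image"][160:260,280:380],(600,600),interpolation=cv2.INTER_CUBIC),alpha=1.4))
```

```text
0.104 19.04 [0.5478 0.0015 0.104 ] [-0.7 -0.2 -3.2] [-0.   -0.04 -0.02]
0.1 19.44 [0.5478 0.0015 0.1   ] [ 0.4 -0.7 -3.5] [-0.07  0.    0.04]
0.097 19.84 [0.5478 0.0015 0.097 ] [-0.1  0.7 -3.3] [-0.03  0.01 -0.02]
0.094 20.24 [0.5478 0.0015 0.094 ] [-0.6 -0.8 -3.4] [-0.02  0.07  0.02]
0.092 20.64 [0.5477 0.0015 0.092 ] [ 0.1 -0.5 -3.4] [ 0.04  0.01 -0.02]
0.091 21.04 [0.5479 0.0015 0.0912] [-1.1  0.9  2.7] [0.03 0.43 0.05]
0.09 21.44 [0.5478 0.0015 0.0901] [-2.   1.7  4.5] [ 0.12  0.43 -0.01]
0.089 21.84 [0.5478 0.0015 0.0891] [-2.8  0.2  5.8] [0.09 0.54 0.01]
0.088 22.24 [0.5479 0.0015 0.0882] [-2.4  0.8  6.4] [0.11 0.58 0.03]
0.087 22.64 [0.5479 0.0015 0.0873] [-1.8 -0.3  8.1] [0.16 0.66 0.  ]
0.0865 23.04 [0.5479 0.0015 0.0869] [-3.1  0.5  8.2] [0.2  0.69 0.04]
0.086 23.44 [0.5478 0.0015 0.0868] [-5.   0.5 15.6] [0.15 1.01 0.03]
0.0855 23.84 [0.5479 0.0015 0.0868] [-6.7  1.5 22. ] [0.27 1.46 0.05]
stop
```

View pics/press.png

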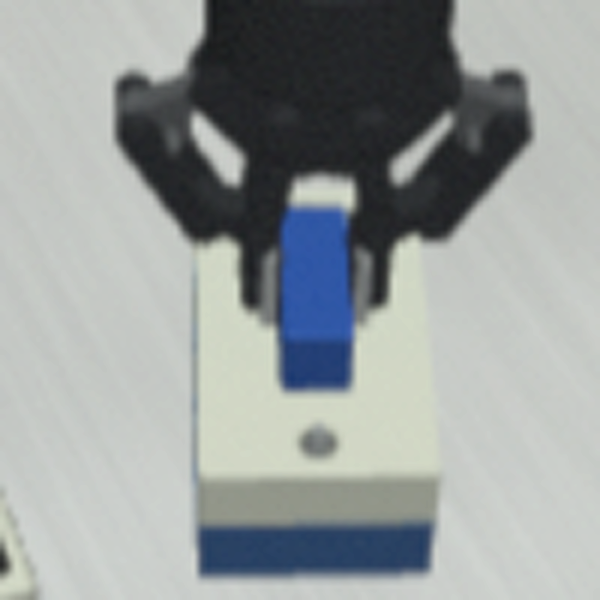

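The halves meet without a gap, with the dowel visible in the hole at (318,440). The spring phase ran from about 0.0917 to 0.0868, or 5 mm, followed by a hard stop. I'll check that the hold is steady and hand in.

Run:
```python
from plant import *
import numpy as np
sleep(.6); s=observe(); print(s["time"],np.round(s["eef_pos"],4),np.round(s["wrist_force"],1),np.abs(s["joint_velocities"]).max(),s["grip_width"])
if s["wrist_force"][2]>12: sign_off(); print("done")
```

```text
24.4917 [0.5478 0.0015 0.0867] [-6.7  1.5 22.1] 0.0013386893679478585 0.022979215096919636
the job is handed in; nothing more can be done
done
```

The cell is set up, and I handed the job in at 24.5 s with the arm still holding the two halves pressed together. No verdict is reported, so what follows is from my own checks.

- **Ring:** I centred the small brass ring with two grips at right angles, lowered it over the pin and let go. The picture after release shows it seated on the pad.
- **Upper half:** I gripped it by the bar, threaded it onto both dowels and pressed it down. I misjudged the hover height, so it was already about 12 mm down the dowels when I stopped to look. It had met no contact force on the way.
- **Closing:** The spring was felt over about 5 mm of travel, from TCP height 0.0917 to 0.0868 m, and then the push met a hard stop. The last picture shows no gap between the halves.
- **Final hold:** The wrist force was steady at 22 N upward, about 25 N of push once the plate's weight is counted. There was a side load of about 7 N, and the arm was at rest.
- **Disagreement:** The top and scene cameras put the pad centre about 5 mm apart in y. I used the top camera's value, and both fits went on with no sign of contact.
- **Bystanders:** I never steered the arm near the calculator, the sizing tray or the refractometer, but I did not measure their positions again at the end.

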